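# Hang the parts caddy on the pull-out arm and hold the arm extended

## Robot

A 6-joint arm with a two-finger parallel gripper is mounted at the origin on the work surface. World frame = base frame: x ahead of the robot, y to its left, z up, the work surface at z = 0. Lengths are in m, angles in rad, forces in N, time in s.
With the tool pointing down it reaches from about 0.35 to 0.775 m from the base axis. Payload 5.5 kg.
Tool frame: the origin (TCP) lies at the very end of the fingers, on their centre line; the grasp point (between the pads) lies 19 mm behind it (env.grip_depth is the distance from the TCP to the grasp point, in m); z points along the fingers, y is the direction in which the jaws open and shut (so a half turn about z gives the same grasp; the last joint's range is limited). The gripper opens to 85 mm and grips with 20 to 120 N. Pads are 22 mm wide; open, the fingers measure 114 mm over their backs; the gripper's body (76 mm by 85 mm) begins 54 mm behind the grasp point. The pads swing forward as they close: fully open they stand 13 mm farther back than shut.
Start: joints at [1.152, 0.313, 0.046, 1.304, 0, 1.431], TCP at [0.158, 0.553, 0.208] pointing down, gripper open.
Joint ranges: [-2.76, 2.76], [-0.86, 1.69], [-1.03, 1.26], [-2.2, 2.34], [-1.47, 1.5], [-3.14, 3.14]. Speed limits (rad/s): [2.57, 2.57, 3.14, 3.14, 3.14, 3.14].

## Interface

Orientations are given as a unit quaternion [w, x, y, z].
In Python, from workcell import env gives the robot as it stands.
- The arm moves only by the tool step_arm, never from a script. Its argument "series" is a list of rows, each a list of 3 entries, a list of its own where there are three numbers: the shift along the world's x, y, z in cm, then the turn about the world's z in rad, then the closure in counts, from 0 (fully open) to 255 (shut). A call has 1 to 5 rows; each row is the pose to reach, as a shift and turn from the pose measured when the call began; what a row does not reach only later rows make up. A row lasts 1/8 s, in which the tool goes at most 62.5 mm and 10.7 degrees, less where a joint would pass 70% of its speed; a pose out of reach is approached as far as the arm can. A call with a gripper value outside its range is refused whole. The fingers move at their own pace and stop on an object; "newtons" is the grip in N (left out, the last holds). Time passes only in rows, so rows that repeat a pose let the fingers close. It gives the time, the measured TCP pose, the force and the opening at its end, in the units of the state.
- env.get_state(): the state, without advancing time (a new reading comes with each control period).
- env.read_camera(name): name is "scene" or "top"; returns a dict with "frame" (400x640x3 uint8, red, green, blue), "vertical_fov" (degrees; the focal length in pixels is half the picture's height over the tangent of half this angle, whatever the lens; pixels are square), "cx", "cy" (the principal point, pixels), "camera_from_world" (4x4, takes a point from world to camera coordinates). Camera axes: x right, y down, z forward; pixel columns grow to the right and rows downward; lengths in m; the calibration is good to about 2 mm. A picture is of the moment at which its call begins. There is no depth.
- env.hand_in(): hands the job in, once; it reports no verdict.
The state is a dict: "clock": time; "joint_pos": joint angles; "qvel": joint speeds; "tau": joint torques, N m; "tcp_pos": TCP position; "orientation": TCP orientation; "wrist_force": force on the tool from outside, world axes, zero at the start; "ft_torque": the same for the moment, N m; "finger_gap": finger opening in m.
Only numpy, scipy, OpenCV 4.12 (cv2) and the standard library are available. Lean on these libraries where they do the work, as an engineer would, in place of code of your own. Each camera call takes 0.05 s, during which the arm holds its last target.

## Task

Hang the parts caddy by its handle bar on the two-pronged fork of the pull-out hanger arm. Then squeeze the release button on the arm's grip, pull the arm out all the way past its first stop to its second stop, and finish while still holding it there with the button squeezed, the caddy hanging from the fork. Keep the caddy roughly upright throughout and leave the tin, tape roll and screwdriver where they are.

Things in the scene. Friction and masses are not known exactly. Their poses are not given: they have to be found in the camera images.
- hanger: Fixed steel stand with a telescopic arm. Origin: on the bench. Its -y axis is the level direction in which the arm pulls out; x across; z up. Foot plate 160 x 180 x 12 mm and post 36 x 44 mm, both centred 20 mm along +y; level tube 36 wide, 34 high, centre line 235 mm up, from y = +126 to -52 mm. The sliding arm, an 18 mm square bar, comes out of it.
- pull_arm (a joint): Extension of the sliding arm in m: 0 home (latched), 0.060 first stop, 0.130 second stop (end of travel, no latch there). Blocked at home until the button is pushed in about 5 mm; with the button out it also catches at the first stop. A spring pulls it back with 2.3 N (home) to 4.2 N (second stop): let go there, it runs back to the first stop.
- grip (a point): Centre of the grasp on the black grip block standing on the arm; moves with it, axes as the hanger's. Block 24 mm across (hanger's x), 50 mm along the pull, 228 to 286 mm above the bench; this point is 267 mm up, 100 mm along the hanger's -y from its origin at home. Take it across the 24 mm: fingers close along the hanger's x, one pad on the button.
- button_face (a point): Centre of the outer face of the round grey release button, 18 mm diameter, on the hanger's +x side of the grip block, level with and in the middle of the grip point. It stands 7 mm proud when out.
- release (a joint): How far the release button is pushed in, in m: 0 out, 0.006 fully in. Sprung: 2.4 N to start, 6 N fully in. It moves along the hanger's -x.
- fork_seat (a point): Where the centre of the hung caddy bar lies, mid-way between the prongs; moves with the arm, axes as the hanger's. At home 220 mm along the hanger's -y from its origin, 231 mm up. Two 8 mm round prongs, 76 mm apart (centres, along x), run from a cross bar 70 mm behind the seat, level at 235 mm height, dip into a V at the seat (undersides 215 mm up), then turn up.
- caddy: Small open grey tray with an upright rigid handle, 0.24 to 0.42 kg. Origin: centre of its underside. Tray 150 (x) x 90 (y) x 55 mm high; two flat steel uprights at x = -68 and +68 mm carry a level round wooden bar. It may be turned end for end.
- caddy_bar (a point): Middle of the caddy's wooden handle bar, 12 mm diameter, 130 mm free length along the caddy's x, 170 mm above its underside (115 mm above the tray's rim). Axes as the caddy's.
- tin: Bystander: closed metal tin, 72 mm diameter, 75 mm high, origin at the centre of its underside. Leave alone.
- tape: Bystander: roll of tape lying flat, 96 mm outside diameter, 24 mm high, origin at the centre of its underside. Leave alone.
- driver: Bystander: black-handled screwdriver lying on the bench along its x. Leave alone.
- fork_tips (a point): Top of the prongs' upturned tips, mid-way between them: 26 mm beyond the seat (outward), 265 mm up. The tray cannot pass down between the prongs: bring the caddy in level from beyond the tips, its bar above the tips and its tray below the prongs, then lower; within 15 mm of the seat the bar slides into the V.
Things that resemble listed ones, but are neither listed nor needed, are in the scene too. What is meant by the caddy is not purple or yellow, and is the larger of those in its own colour.

How it is judged:
By the outcome, as a careful person would: the job done as asked, in the order asked, and still so for the second after the job is handed in, while the arm keeps its last pose, push and grip.
It also fails if it takes over 54 s, if anything falls off the work surface, if the arm or the gripper's body presses on something with over 40 N, if the wrist force passes 120 N, or if a joint passes its speed limit or range.

## Working session

There is one attempt and no reset: what is moved stays moved. The work goes in short steps, Python scripts to look and compute and a tool call to move; the robot and the scene stay as the last step left them, time stands still between calls to the robot, and variables do not carry over. Pictures are saved under pics/ and viewed, and the job is handed in when it is done.

Besides the shell and the picture viewer there is one more tool, called after "Emit:" as name(argument=value, ...) on one line, values as JSON. step_arm: Moves the arm, as the interface text tells. Its arguments: {"type":"object","properties":{"series":{"type":"array"},"newtons":{"type":"number"}},"required":["series"]}

```bash
mkdir -p pics; ls
cat > h.py <<'E'
import numpy as np, cv2
from workcell import env
def cam(name,fn=None):
    c=env.read_camera(name)
    if fn: cv2.imwrite('pics/'+fn,cv2.cvtColor(c['frame'],cv2.COLOR_RGB2BGR))
    return c
def K(c):
    f=c['frame'].shape[0]/2/np.tan(np.radians(c['vertical_fov'])/2)
    return f,c['cx'],c['cy']
def ray(c,u,v):
    f,cx,cy=K(c);T=np.array(c['camera_from_world']);R=T[:3,:3];t=T[:3,3]
    d=R.T@np.array([(u-cx)/f,(v-cy)/f,1]);o=-R.T@t
    return o,d/np.linalg.norm(d)
def onz(c,u,v,z):
    o,d=ray(c,u,v);return o+d*(z-o[2])/d[2]
def proj(c,p):
    f,cx,cy=K(c);T=np.array(c['camera_from_world']);q=T[:3,:3]@np.array(p)+T[:3,3]
    return np.array([cx+f*q[0]/q[2],cy+f*q[1]/q[2]])
def tri(c1,p1,c2,p2):
    o1,d1=ray(c1,*p1);o2,d2=ray(c2,*p2)
    A=np.stack([d1,-d2],1);s=np.linalg.lstsq(A,o2-o1,rcond=None)[0]
    a=o1+s[0]*d1;b=o2+s[1]*d2
    return (a+b)/2,np.linalg.norm(a-b)
E
python3 - <<'E'
from h import *
import pickle
cs={}
for n in ['scene','top']:
    c=cam(n,n+'0.png');cs[n]=c
    print(n,c['vertical_fov'],c['cx'],c['cy'],ray(c,c['cx'],c['cy']), [k for k in c])
pickle.dump(cs,open('c0.pkl','wb'))
print(env.get_state())
E
```

```text
pics
scene 46.75114635156502 320.59782778979945 201.05634778037512 (array([0.99660775, 0.87630587, 1.07073007]), array([-0.36607946, -0.6721025 , -0.64363348])) ['frame', 'vertical_fov', 'cx', 'cy', 'camera_from_world']
top 56.653437303817604 325.65199674520045 205.4661314125133 (array([ 0.26891569, -0.06552204,  1.28572558]), array([ 0.19388064,  0.02898381, -0.98059688])) ['frame', 'vertical_fov', 'cx', 'cy', 'camera_from_world']
{'clock': 0.1, 'joint_pos': array([ 1.15242416e+00,  3.13945916e-01,  4.50742247e-02,  1.30356583e+00,
       -2.03126417e-05,  1.43120069e+00]), 'qvel': array([-6.29344362e-04, -1.45108937e-03,  1.73825660e-03,  1.03996271e-03,
        2.30592308e-05,  2.99776571e-04]), 'tau': array([ 3.22052889e-03, -4.81723130e+01,  2.99245656e+01,  1.25751510e-02,
       -1.09355713e-04,  4.04418216e-06]), 'tcp_pos': array([0.15804117, 0.55234651, 0.20697881]), 'orientation': array([-2.16211002e-04,  1.38937285e-01,  9.90300842e-01, -7.91664217e-04]), 'wrist_force': array([ 0.55184639, -0.10713021,  0.42610865]), 'ft_torque': array([0.01099586, 0.03858848, 0.00196342]), 'finger_gap': 0.08574565597823527}
```

View pics/scene0.png

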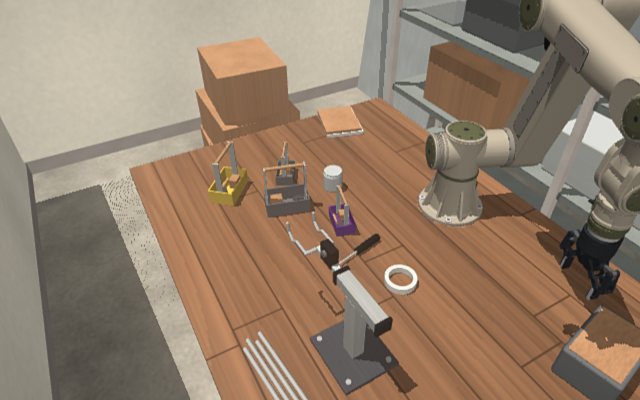

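View pics/top0.png

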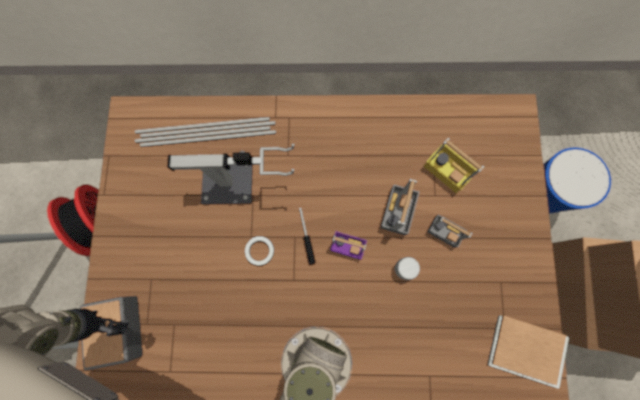

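Run:
```python
import pickle,cv2
cs=pickle.load(open('c0.pkl','rb'))
def crop(n,x0,x1,y0,y1,s,fn):
    im=cs[n]['frame'][y0:y1,x0:x1,::-1]
    cv2.imwrite('pics/'+fn,cv2.resize(im,None,fx=s,fy=s,interpolation=cv2.INTER_CUBIC))
crop('top',160,310,130,215,5,'t_h.png')
crop('top',360,490,130,280,4,'t_c.png')
crop('scene',200,400,130,260,4,'s_c.png')
crop('scene',280,440,200,400,3,'s_h.png')
```

```text
(no output)
```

View pics/t_h.png

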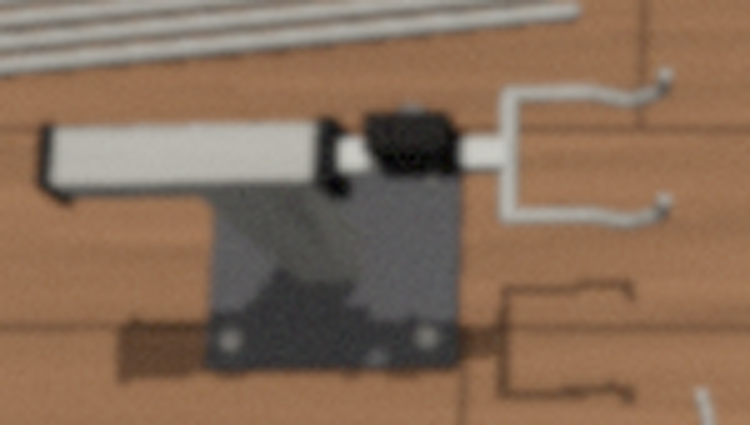

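View pics/t_c.png

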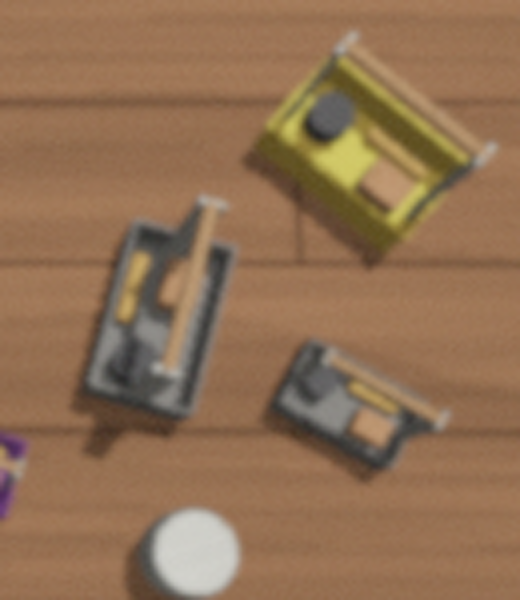

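View pics/s_c.png

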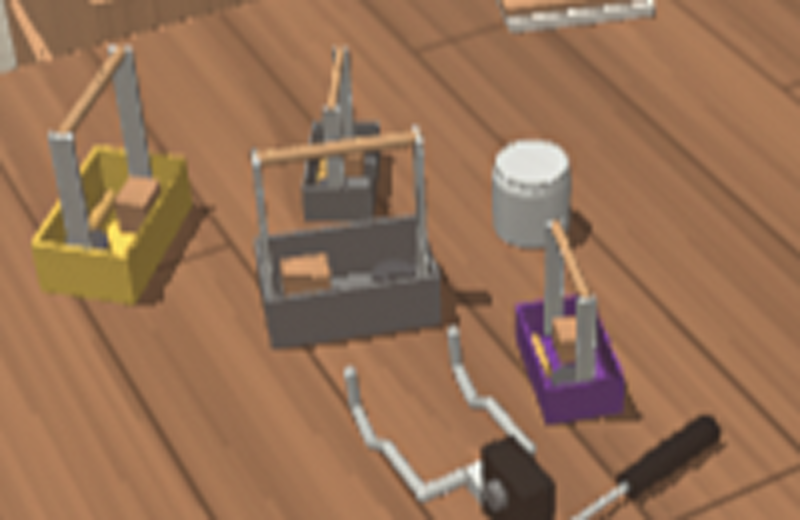

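View pics/s_h.png

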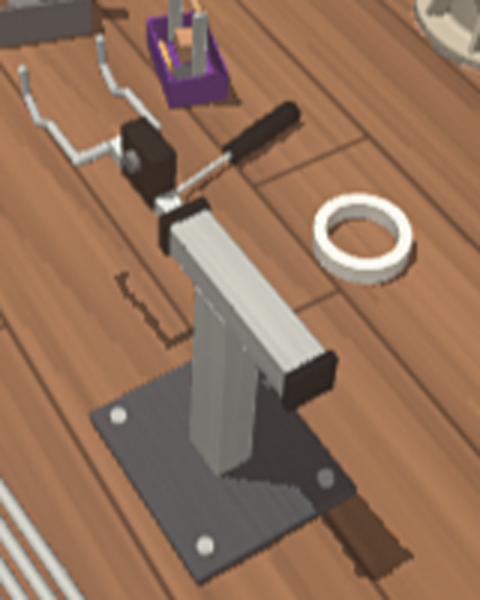

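Run:
```python
import pickle,numpy as np
from h import tri,onz,proj
cs=pickle.load(open('c0.pkl','rb'));t=cs['top'];s=cs['scene']
T=lambda x,y,k,ox,oy:(x/k+ox-.5+.5/k,y/k+oy-.5+.5/k)
barA=tri(t,T(209,203,4,360,130),s,T(257,157,4,200,130))
barB=tri(t,T(166,370,4,360,130),s,T(416,137,4,200,130))
print('bar',barA,barB,np.linalg.norm(barA[0]-barB[0]))
for p in [(209,203),(166,370)]: print(onz(t,*T(*p,4,360,130),.170))
for p in [(257,157),(416,137)]: print('s',onz(s,*T(*p,4,200,130),.170))
tA=tri(t,T(665,75,5,160,130),s,T(350,370,4,200,130))
tB=tri(t,T(665,200,5,160,130),s,T(453,330,4,200,130))
print('tips',tA,tB)
for p in [(665,75),(665,200)]: print(onz(t,*T(*p,5,160,130),.265))
for p in [(350,370),(453,330)]: print('s',onz(s,*T(*p,4,200,130),.265))
print('plate right corner BR, BL', onz(t,*T(458,368,5,160,130),.012),onz(t,*T(207,368,5,160,130),.012))
for p in [(92,415),(200,582),(355,490)]: print('s plate',onz(s,*T(*p,3,280,200),.012))
# tube top z=.252: corners
for p in [(50,123),(50,190),(318,120),(318,184)]: print('tube',onz(t,*T(*p,5,160,130),.252))
# crossbar
print('xbar',onz(t,*T(511,90,5,160,130),.239),onz(t,*T(511,218,5,160,130),.239))
# tray rim corners z=.055
for p in [(136,222),(238,245),(192,414),(85,388)]: print('rim',onz(t,*T(*p,4,360,130),.055))
# bystanders
print('tin',onz(t,*T(189,553,4,360,130),.075))
for u in [(259,251)]: print('tape',onz(t,*u,.024))
print('driver',onz(t,301,210,.01),onz(t,311,263,.01)); print('purple',onz(t,349,246,.03))
```

```text
bar (array([ 0.56835863, -0.29765306,  0.17287345]), np.float64(4.4115057532837686e-05)) (array([ 0.4392351 , -0.26153587,  0.1695253 ]), np.float64(0.0010371652445278752)) 0.13412139097187922
[ 0.56911257 -0.29823919  0.17      ]
[ 0.43873264 -0.26114028  0.17      ]
s [ 0.56700202 -0.30143121  0.17      ]
s [ 0.43987083 -0.26137276  0.17      ]
tips (array([0.65230035, 0.06255705, 0.26155774]), np.float64(0.000293393566612462)) (array([0.57625502, 0.06081682, 0.26152129]), np.float64(0.00032522772909207885))
[0.65088309 0.06220461 0.265     ]
[0.57534867 0.06029731 0.265     ]
s [0.65386709 0.06590328 0.265     ]
s [0.57794701 0.06444365 0.265     ]
plate right corner BR, BL [0.52827411 0.2347665  0.012     ] [0.52788223 0.41352725 0.012     ]
s plate [0.68942422 0.24669723 0.012     ]
s plate [0.68636955 0.42290141 0.012     ]
s plate [0.53179782 0.41806869 0.012     ]
tube [0.62676693 0.42798291 0.252     ]
tube [0.58553287 0.42424745 0.252     ]
tube [0.62833806 0.26820482 0.252     ]
tube [0.58908047 0.26577233 0.252     ]
xbar [0.65141762 0.15740143 0.239     ] [0.57219213 0.15411404 0.239     ]
rim [ 0.58333599 -0.25991438  0.055     ]
rim [ 0.56334412 -0.34525583  0.055     ]
rim [ 0.41948826 -0.30156758  0.055     ]
rim [ 0.44084295 -0.21373484  0.055     ]
tin [ 0.30526215 -0.29146364  0.075     ]
tape [0.35990338 0.1974138  0.024     ]
driver [0.50474658 0.05848677 0.01      ] [0.32129124 0.0205269  0.01      ]
purple [ 0.37803497 -0.10828049  0.03      ]
```

Emit:
step_arm(series=[[[2.5,-4.5,2],0,0],[[5.5,-9.5,4],0,0],[[8.5,-14.5,6],0,0],[[11.5,-19.5,8],0,0],[[14.5,-24.5,9],0,0]], newtons=60)

```text
clock: 0.72
tcp_pos: [0.3038, 0.3059, 0.2978]
orientation: [0.0, 0.139, 0.99, -0.0]
wrist_force: [0.5, -0.6, -0.3]
finger_gap: 0.0853
```

Emit:
step_arm(series=[[[2.0,-5.5,0],0,0],[[4,-11,0],0,0],[[6,-17,0],0,0],[[8,-22.5,0],0,0],[[10,-28,0],0,0]])

```text
clock: 1.35
tcp_pos: [0.4039, 0.024, 0.2978]
orientation: [0.0, 0.139, 0.99, -0.0]
wrist_force: [1.4, 0.2, -0.3]
finger_gap: 0.0852
```

Emit:
step_arm(series=[[[2.0,-5.5,0],0,0],[[4,-11,-1],0,0],[[6,-17,-2],0,0],[[8,-22.5,-3],0,0],[[9.5,-28,-4],0,0]])

```text
clock: 1.98
tcp_pos: [0.4993, -0.258, 0.2569]
orientation: [0.0, 0.139, 0.99, -0.0]
wrist_force: [0.7, 1.0, 1.2]
finger_gap: 0.0851
```

Run:
```python
from h import *
import pickle
cs={}
for n in ['scene','top']: cs[n]=cam(n)
pickle.dump(cs,open('c1.pkl','wb'))
def crop(n,x0,x1,y0,y1,s):
    im=cs[n]['frame'][y0:y1,x0:x1,::-1]
    return cv2.resize(im,None,fx=s,fy=s,interpolation=cv2.INTER_CUBIC)
cv2.imwrite('pics/a1.png',np.hstack([crop('scene',200,400,60,260,3),])); 
s=env.get_state();print(s['clock'],s['tcp_pos'],s['joint_pos'])
```

```text
2.075 [ 0.49915048 -0.26079104  0.25435896] [-6.23291482e-01  2.84103858e-01  1.19247505e-01  1.40785577e+00
 -1.21328915e-03 -3.39524994e-01]
```

View pics/a1.png

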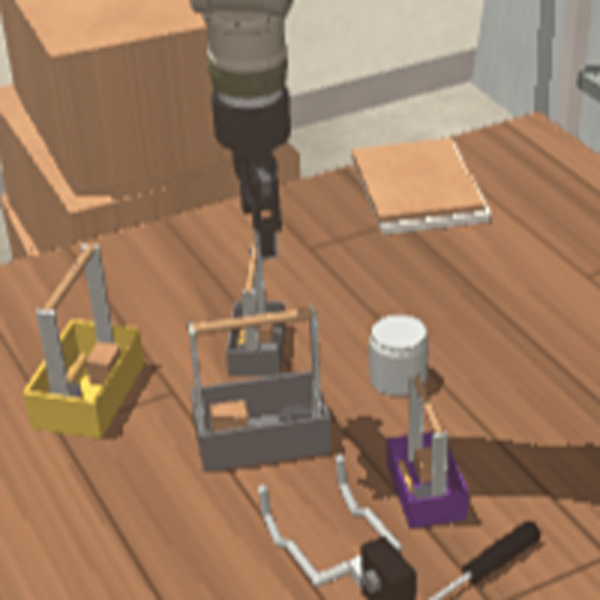

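Emit:
step_arm(series=[[[0.4,-1.9,-2.5],0,0],[[0.4,-1.9,-5.5],0,0],[[0.4,-1.9,-8.5],0,0],[[0.4,-1.9,-10.3],0,0],[[0.4,-1.9,-10.3],0,60]])

```text
clock: 2.7
tcp_pos: [0.5018, -0.2782, 0.1497]
orientation: [-0.003, 0.141, 0.99, 0.001]
wrist_force: [-0.3, 0.2, -0.1]
finger_gap: 0.0698
```

```bash
cat > pic.py <<'E'
import sys
from h import *
import pickle
fn=sys.argv[1]; a=[int(v) for v in sys.argv[2:12]]
cs={n:cam(n) for n in ['scene','top']}
pickle.dump(cs,open(fn+'.pkl','wb'))
def crop(n,x0,x1,y0,y1,s):
    im=cs[n]['frame'][y0:y1,x0:x1,::-1]
    return cv2.resize(im,None,fx=s,fy=s,interpolation=cv2.INTER_CUBIC)
cv2.imwrite('pics/%s_s.png'%fn,crop('scene',*a[:5])); cv2.imwrite('pics/%s_t.png'%fn,crop('top',*a[5:]))
s=env.get_state();print(s['clock'],s['tcp_pos'],s['wrist_force'],s['ft_torque'],s['finger_gap'])
E
python3 pic.py b1 230 340 110 230 5 360 460 150 250 5
```

```text
2.8 [ 0.50322486 -0.27934563  0.15195151] [ 0.30758702 -0.80850023  1.11146191] [ 0.00479583  0.00616416 -0.03503113] 0.06563218653563195
```

View pics/b1_s.png

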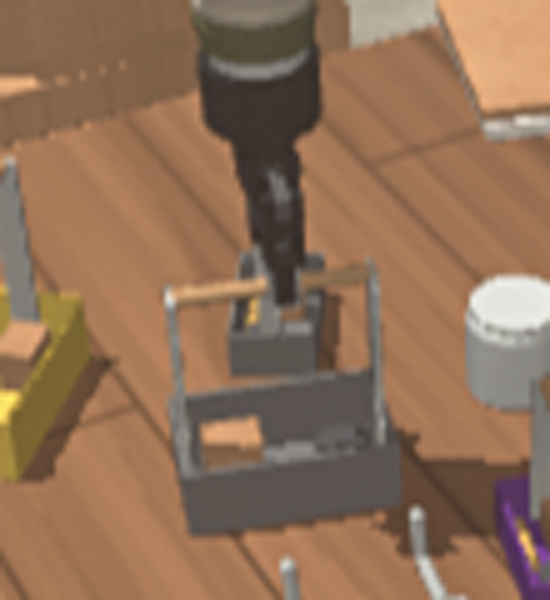

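View pics/b1_t.png

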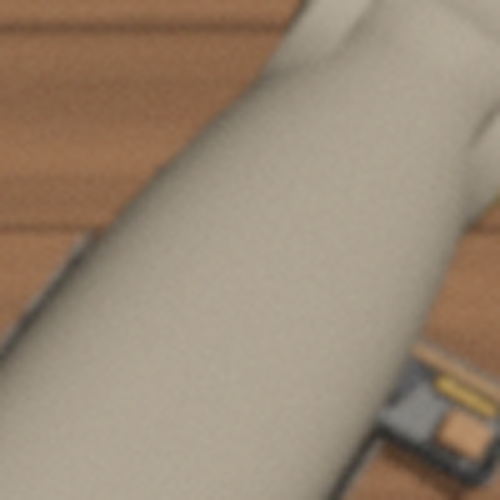

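Emit:
step_arm(series=[[[0,0,0],0,150],[[0,0,0],0,190],[[0,0,0],0,220],[[0,0,0],0,255],[[0,0,0],0,255]], newtons=60)

```text
clock: 3.42
tcp_pos: [0.5035, -0.2799, 0.1525]
orientation: [-0.001, 0.141, 0.99, -0.001]
wrist_force: [-0.5, -0.8, 3.5]
finger_gap: -0.0001
```

Emit:
step_arm(series=[[[0,0,0],0,255],[[0,0,0],0,255],[[0,0,0.5],0,255],[[0,0,1.5],0,255],[[0,0,2.5],0,255]])

```text
clock: 4.05
tcp_pos: [0.5035, -0.2798, 0.1783]
orientation: [-0.001, 0.141, 0.99, -0.001]
wrist_force: [0.3, -0.0, 1.1]
finger_gap: -0.0002
```

```bash
python3 pic.py b2 230 340 110 230 5 360 460 150 250 5
```

```text
4.15 [ 0.5043066  -0.28038634  0.17930301] [-0.67098025  0.37849771 -0.46555577] [-0.03848614 -0.03853316  0.02117033] 0.0002596956848865926
```

View pics/b2_s.png

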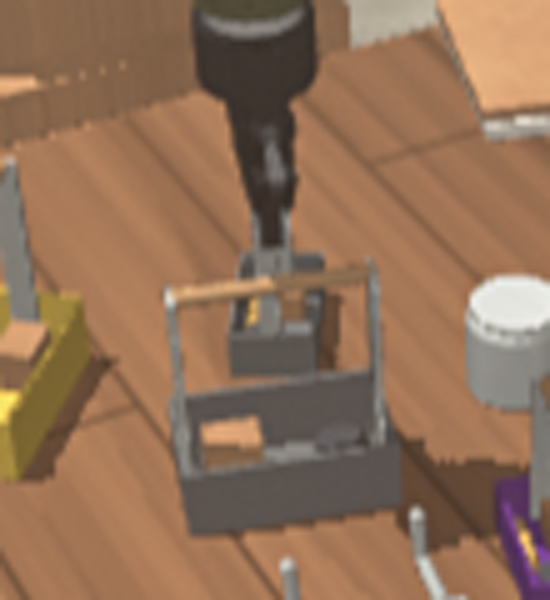

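Run:
```python
import pickle
from h import *
for f,p in [('b1.pkl',(.5032,-.2793,.152)),('b2.pkl',(.5043,-.2804,.1793)),('c1.pkl',(.49915,-.2608,.2544)),('c0.pkl',(.15804,.55235,.207))]:
    cs=pickle.load(open(f,'rb'))
    for n in cs:
        print(f,n,proj(cs[n],p))
print(proj(cs['scene'],(.5037,-.2796,.17)))
```

```text
b1.pkl scene [284.53674726 171.03350375]
b1.pkl top [405.36064138 202.44877698]
b2.pkl scene [283.60193915 164.30305759]
b2.pkl top [407.35920407 200.27425566]
c1.pkl scene [286.28793701 147.67624099]
c1.pkl top [405.44401402 196.52918872]
c0.pkl scene [570.70049276 292.10893985]
c0.pkl top [118.6003785  316.90494286]
[284.03930328 166.65824286]
```

Run:
```python
import pickle
from h import *
b=pickle.load(open('b2.pkl','rb'));a=pickle.load(open('c0.pkl','rb'));b1=pickle.load(open('b1.pkl','rb'))
o=[]
for c in (a,b1,b):
    im=c['scene']['frame'][140:190,260:310,::-1]
    o.append(cv2.resize(im,None,fx=5,fy=5,interpolation=cv2.INTER_NEAREST))
d=cv2.absdiff(a['scene']['frame'],b['scene']['frame'])[140:190,260:310,::-1]
cv2.imwrite('pics/cmp.png',cv2.resize(np.hstack(o),None,fx=1,fy=1))
for n in ('scene','top'): print(n,proj(a[n],(0,0,0)),proj(a[n],(0,0,.1)))
```

```text
scene [449.08492834 204.36837763] [454.04966779 182.0718755 ]
top [315.95374679 362.7349378 ] [314.16565454 370.12635117]
```

View pics/cmp.png

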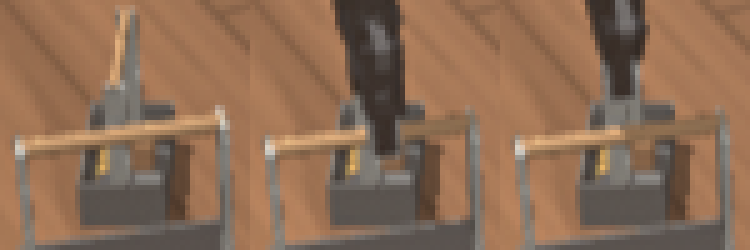

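Run:
```python
import pickle
from h import *
a=pickle.load(open('c0.pkl','rb'))
y=np.array([.275,.961,0])
for f,p,g,b in [('b1',(.5032,-.2793,.152),.0656,.010),('c1',(.49915,-.2608,.2544),.085,.013),('c0',(.15804,.55235,.207),.085,.013)]:
    for s in (1,-1):
        q=np.array(p)+s*y*(g/2+.007)+[0,0,b]
        print(f,s,q,[proj(a[n],q).round(1) for n in a])
o=[]
for f,w in (('c1',(110,160,260,310)),('b2',(140,190,260,310)),('c0',(230,310,545,625))):
    c=pickle.load(open(f+'.pkl','rb'))
    im=c['scene']['frame'][w[0]:w[1],w[2]:w[3],::-1]
    o.append(cv2.resize(im,(266,266),interpolation=cv2.INTER_NEAREST))
cv2.imwrite('pics/cmp2.png',np.hstack(o))
```

```text
b1 1 [ 0.514145  -0.2410522  0.162    ] [array([286.4, 175.6]), array([393.4, 198.3])]
b1 -1 [ 0.492255  -0.3175478  0.162    ] [array([282.4, 161.9]), array([418.6, 205.3])]
c1 1 [ 0.5127625 -0.2132305  0.2674   ] [array([288.8, 152.8]), array([389.1, 190.8])]
c1 -1 [ 0.4855375 -0.3083695  0.2674   ] [array([283.5, 136.1]), array([423.6, 200.3])]
c0 1 [0.1716525 0.5999195 0.22     ] [array([586.6, 305.5]), array([ 99.9, 312.2])]
c0 -1 [0.1444275 0.5047805 0.22     ] [array([559.5, 272.7]), array([132.1, 322.6])]
```

View pics/cmp2.png

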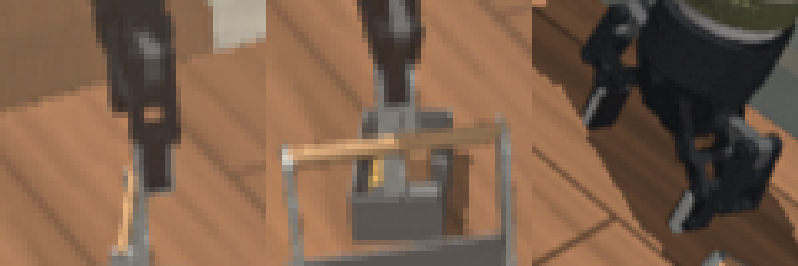

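Run:
```python
import pickle
from h import *
a=pickle.load(open('c0.pkl','rb'))
print(env.grip_depth, [k for k in dir(env) if k[0]!='_'])
im=a['top']['frame'][290:350,70:150,::-1]
cv2.imwrite('pics/c0t.png',cv2.resize(im,None,fx=8,fy=8,interpolation=cv2.INTER_CUBIC))
```

```text
0.0187 ['MotionError', 'get_state', 'grip_depth', 'hand_in', 'read_camera']
```

View pics/c0t.png

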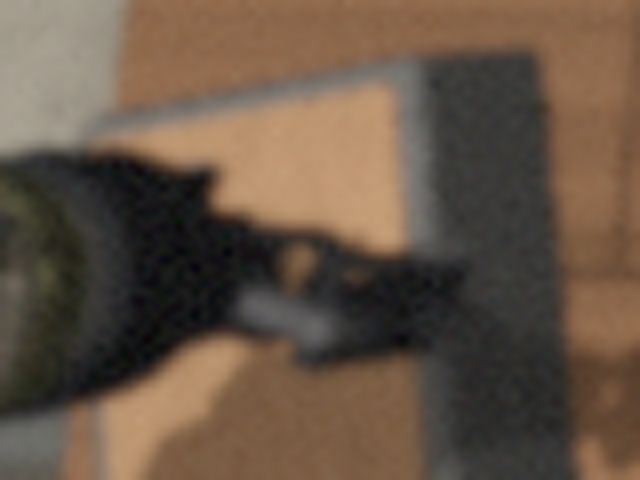

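Emit:
step_arm(series=[[[0,0,1],0,60],[[0,0,1],0,60],[[0,0,1],0,60],[[0,0,0],0,60],[[0,0,-2],0,60]])

```text
clock: 4.78
tcp_pos: [0.5046, -0.2806, 0.1588]
orientation: [0.001, 0.141, 0.99, -0.001]
wrist_force: [-0.5, 1.0, -1.5]
finger_gap: 0.0648
```

Emit:
step_arm(series=[[[0,0,-1.5],0,60],[[0,0,-2.5],0,60],[[0,0,-2.5],0,160],[[0,0,-2.5],0,200],[[0,0,-2.5],0,255]])

```text
clock: 5.4
tcp_pos: [0.505, -0.2809, 0.1346]
orientation: [0.002, 0.141, 0.99, -0.002]
wrist_force: [-0.3, 2.4, 9.5]
finger_gap: 0.0107
```

Emit:
step_arm(series=[[[0,0,0],0,255],[[0,0,0],0,255],[[0,0,0],0,255]])

```text
clock: 5.78
tcp_pos: [0.5051, -0.281, 0.1348]
orientation: [0.002, 0.141, 0.99, -0.002]
wrist_force: [0.4, 0.3, 0.3]
finger_gap: 0.0097
```

```bash
python3 pic.py b3 230 340 110 230 5 360 460 150 250 5
```

```text
5.875 [ 0.50512009 -0.28094385  0.13474398] [ 0.08076456 -0.14257613 -0.44757685] [ 0.07482744  0.01689203 -0.03082773] 0.009265400166095783
```

View pics/b3_s.png

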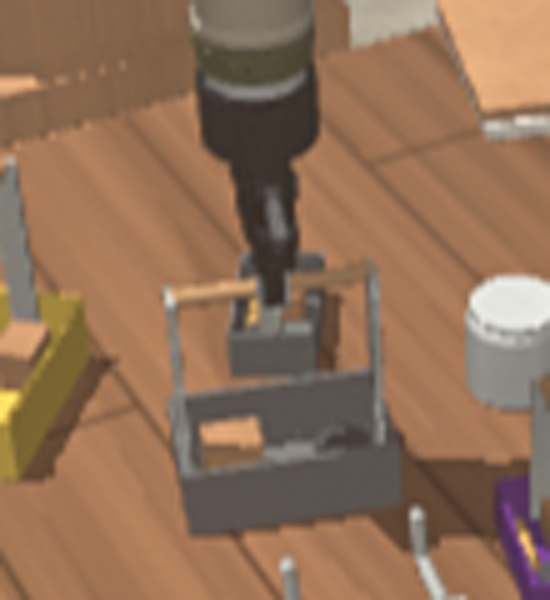

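Emit:
step_arm(series=[[[0,0,0],0,180],[[0,0,0],0,160],[[0,0,-0.5],0,160],[[0,0,-1.0],0,160],[[0,0,-1.0],0,160]])

```text
clock: 6.5
tcp_pos: [0.5047, -0.2806, 0.124]
orientation: [0.001, 0.141, 0.99, -0.001]
wrist_force: [-0.2, 0.2, -0.1]
finger_gap: 0.0319
```

Emit:
step_arm(series=[[[0,0,0],0,200],[[0,0,0],0,255],[[0,0,0],0,255],[[0,0,0],0,255],[[0,0,0],0,255]])

```text
clock: 7.12
tcp_pos: [0.5046, -0.2807, 0.124]
orientation: [0.001, 0.141, 0.99, -0.002]
wrist_force: [-0.1, -0.2, 0.3]
finger_gap: 0.0099
```

```bash
python3 pic.py b4 230 340 110 230 5 360 460 150 250 5
```

```text
7.225 [ 0.50462543 -0.28069371  0.12401179] [-0.07945165 -0.15998019  0.01601685] [-0.15115237  0.09902246  0.00037066] 0.010185318968217654
```

View pics/b4_s.png

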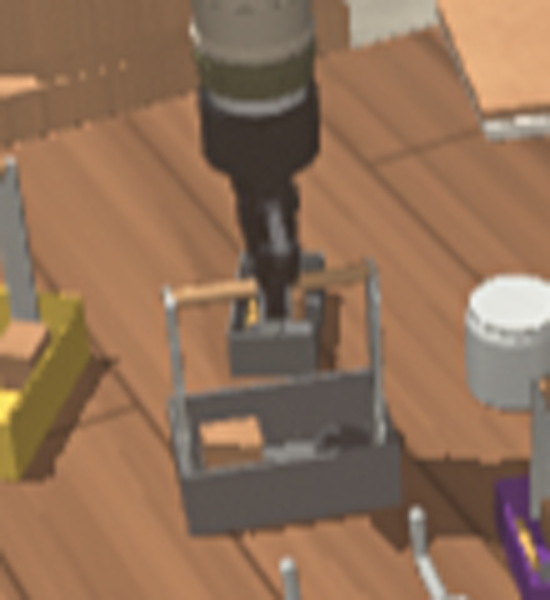

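Emit:
step_arm(series=[[[0,0,0.5],0,255],[[0,0,2.0],0,255],[[0,0,4],0,255],[[0,0,6],0,255],[[0,0,7.5],0,255]])

```text
clock: 7.85
tcp_pos: [0.5051, -0.2809, 0.2009]
orientation: [0.002, 0.141, 0.99, -0.002]
wrist_force: [-0.8, -1.0, -2.2]
finger_gap: 0.0102
```

```bash
python3 pic.py b5 200 350 70 230 4 360 460 150 250 5
```

```text
7.95 [ 0.50567432 -0.28138984  0.20146887] [ 0.42636921 -0.86667287 -3.14861279] [-0.02503971 -0.04268924  0.00333131] 0.010338700382248914
```

View pics/b5_s.png

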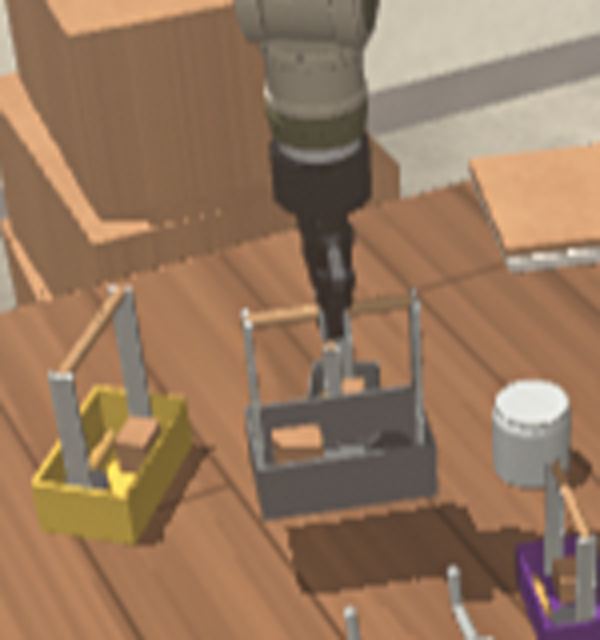

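Emit:
step_arm(series=[[[0.5,1.0,2.0],0.02,255],[[1.3,3.5,4],0.06,255],[[2.3,6.5,5],0.12,255],[[3.3,9.5,5],0.18,255],[[4.3,12.5,5],0.24,255]])

```text
clock: 8.57
tcp_pos: [0.5487, -0.1554, 0.2509]
orientation: [0.003, 0.021, 1.0, -0.002]
wrist_force: [0.4, 0.2, -3.5]
finger_gap: 0.0099
```

Emit:
step_arm(series=[[[1.2,3,0],0.03,255],[[2.5,6,0],0.06,255],[[4,9,0],0.06,255],[[5,11.5,0],0.06,255],[[5.8,13,0],0.06,255]])

```text
clock: 9.2
tcp_pos: [0.6068, -0.024, 0.2502]
orientation: [0.002, -0.01, 1.0, -0.002]
wrist_force: [-0.0, -0.6, -1.8]
finger_gap: 0.0102
```

```bash
python3 pic.py b6 200 400 70 270 4 250 420 80 230 4
```

```text
9.3 [ 0.60711534 -0.02404258  0.25029458] [-0.56546985 -0.52690826 -2.97850094] [-0.02653572  0.05948962 -0.01183125] 0.009938659096170225
```

View pics/b6_s.png

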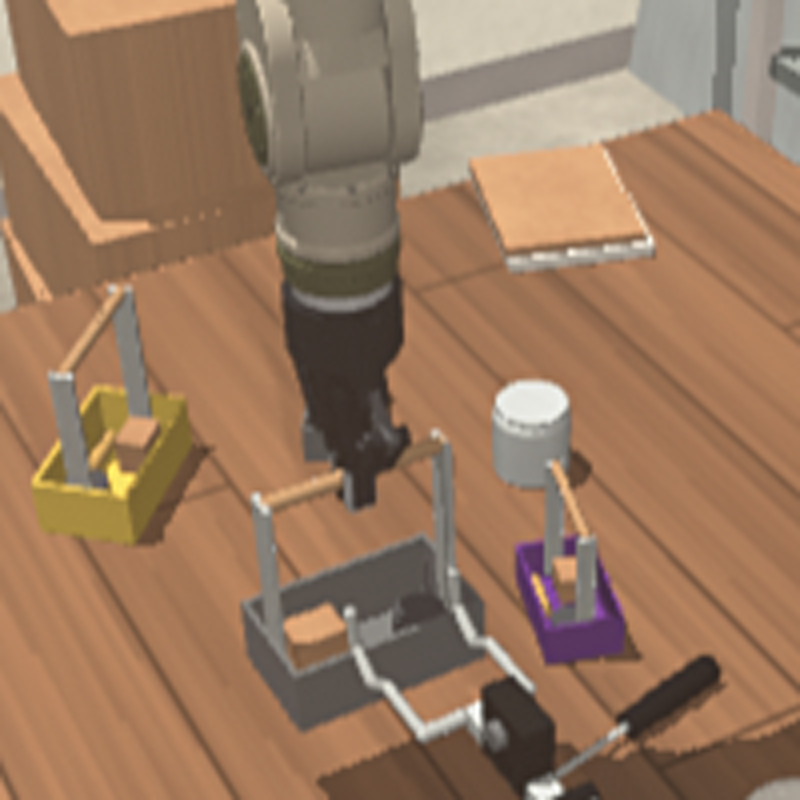

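View pics/b6_t.png

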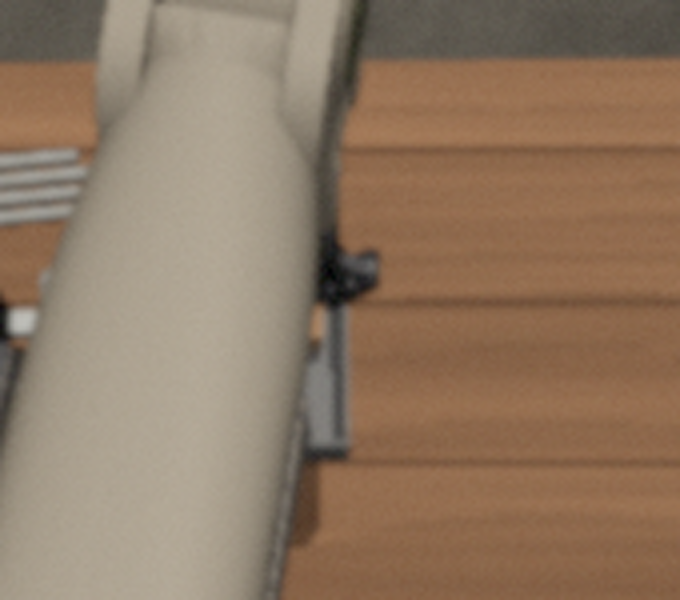

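Run:
```python
import pickle
from h import *
a=pickle.load(open('b6.pkl','rb'));s=a['scene']
T=lambda x,y,k,ox,oy:(x/k+ox-.5+.5/k,y/k+oy-.5+.5/k)
for z in (.29,.297,.304):
    A=onz(s,*T(262,500,4,200,70),z);B=onz(s,*T(441,438,4,200,70),z)
    print(z,(A+B)/2,np.linalg.norm(A-B),np.arctan2(A[1]-B[1],A[0]-B[0]))
A=onz(s,*T(350,608,4,200,70),.265);B=onz(s,*T(453,572,4,200,70),.265);print((A+B)/2,A-B)
print(env.get_state()['orientation'])
```

```text
0.29 [ 0.60041922 -0.03605323  0.29      ] 0.1358342711348983 0.006620783409057333
0.297 [ 0.60397143 -0.02787305  0.297     ] 0.13461638554246727 0.0066207834090561335
0.304 [ 0.60752364 -0.01969287  0.304     ] 0.13339849995003614 0.00662078340905575
[0.6159634  0.06519291 0.265     ] [ 7.41506118e-02 -1.99785124e-03 -1.11022302e-16]
[ 0.00257977 -0.01020531  0.99994338 -0.00155684]
```

Emit:
step_arm(series=[[[0.4,1.5,0],0,255],[[0.8,4,0],0,255],[[0.8,6.7,0],0,255],[[0.8,9.4,0],0,255],[[0.8,11.2,0],0,255]])

```text
clock: 9.93
tcp_pos: [0.615, 0.0889, 0.2503]
orientation: [0.003, -0.01, 1.0, -0.002]
wrist_force: [-0.2, -0.1, -3.4]
finger_gap: 0.01
```

```bash
python3 pic.py b7 230 390 110 270 4 200 370 80 230 4
```

```text
10.025 [0.61498059 0.08955277 0.25027842] [-0.46278469 -0.55664195 -2.7558304 ] [-0.05371401 -0.01495119 -0.01380569] 0.010124983880883436
```

View pics/b7_s.png

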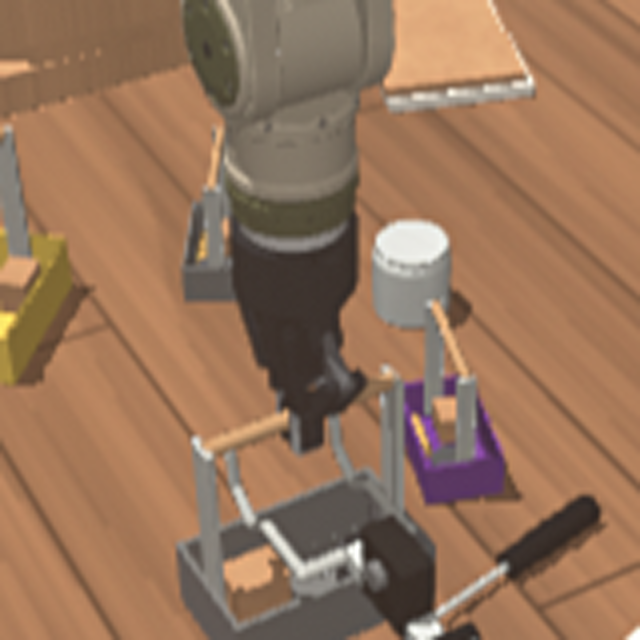

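View pics/b7_t.png

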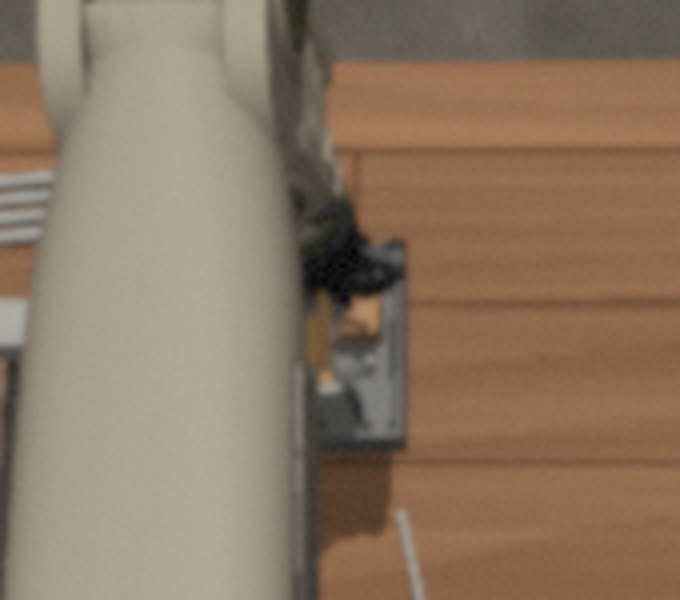

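Emit:
step_arm(series=[[[0,0,-1],0,255],[[0,0,-2.3],0,255],[[0,0,-3.6],0,255],[[0,0,-4.8],0,255],[[0,0,-5.2],0,255]])

```text
clock: 10.65
tcp_pos: [0.6142, 0.0893, 0.1968]
orientation: [0.001, -0.011, 1.0, -0.001]
wrist_force: [-0.1, 0.4, -2.5]
finger_gap: 0.0099
```

```bash
python3 pic.py b8 230 390 110 270 4 200 370 80 230 4
```

```text
10.75 [0.61464246 0.08942052 0.19760971] [ 0.15065793 -0.18325271 -2.37800488] [-0.00371408  0.02223881  0.08094047] 0.009974456990556059
```

View pics/b8_s.png

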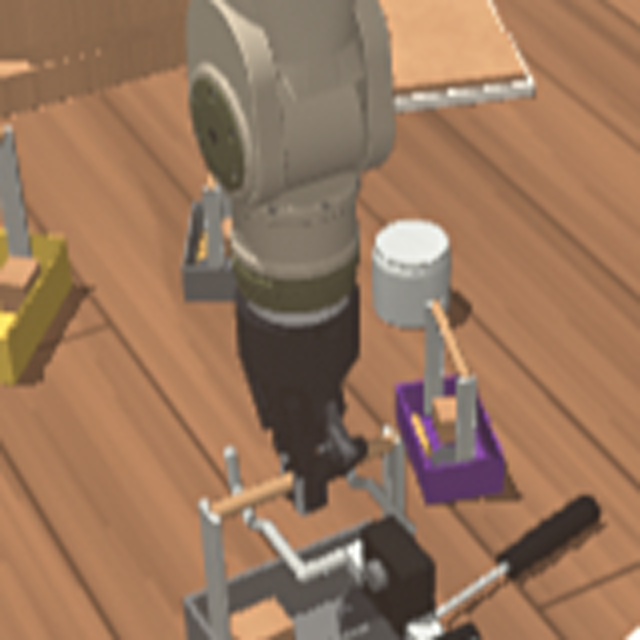

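Emit:
step_arm(series=[[[0,0,-0.4],0,255],[[0,0,-0.8],0,255],[[0,0,-1.1],0,255],[[0,0,-1.1],0,255]])

```text
clock: 11.25
tcp_pos: [0.6145, 0.0894, 0.1863]
orientation: [0.002, -0.011, 1.0, -0.001]
wrist_force: [-0.4, -0.1, -2.7]
finger_gap: 0.0099
```

```bash
python3 pic.py b9 230 390 110 270 4 200 370 80 230 4
```

```text
11.35 [0.61468071 0.08943526 0.18664502] [-0.45614299 -0.3776297  -2.65447674] [0.02595448 0.00816702 0.02359624] 0.010222745379368396
```

View pics/b9_s.png

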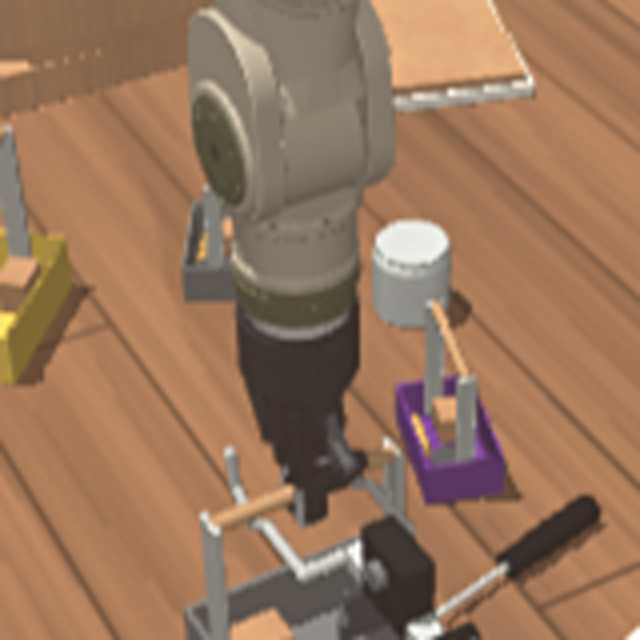

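Not yet supported (force still about −2.7 N); lowering further in small steps.

Emit:
step_arm(series=[[[0,0,-0.2],0,255],[[0,0,-0.4],0,255],[[0,0,-0.4],0,255]])

```text
clock: 11.72
tcp_pos: [0.6153, 0.0893, 0.1853]
orientation: [0.004, -0.011, 1.0, -0.002]
wrist_force: [-3.0, -1.3, 8.1]
finger_gap: 0.0099
```

Emit:
step_arm(series=[[[0,0,-0.2],0,255],[[0,0,-0.3],0,255],[[0,0,-0.3],0,255]])

```text
clock: 12.1
tcp_pos: [0.6157, 0.089, 0.185]
orientation: [0.005, -0.011, 1.0, -0.002]
wrist_force: [-4.9, -1.4, 11.0]
finger_gap: 0.0101
```

Emit:
step_arm(series=[[[0,0,0.1],0,220],[[0,0,0.1],0,180],[[0,0,0.1],0,150],[[0,0,0.1],0,140],[[0,0,0.1],0,140]])

```text
clock: 12.72
tcp_pos: [0.6156, 0.0891, 0.1859]
orientation: [0.005, -0.011, 1.0, -0.002]
wrist_force: [0.4, 0.7, 0.1]
finger_gap: 0.0387
```

```bash
python3 pic.py b10 230 390 110 270 4 200 370 80 230 4
```

```text
12.825 [0.61567111 0.08906674 0.18592695] [0.62357785 0.39945474 0.5247306 ] [-0.03138584 -0.01572121  0.05803218] 0.038651042654358925
```

View pics/b10_s.png

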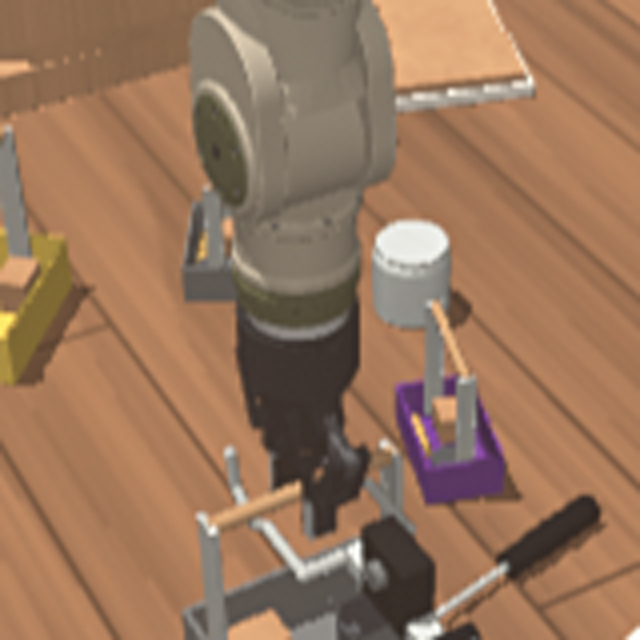

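Emit:
step_arm(series=[[[0,0,1],0,140],[[0,0,3],0,140],[[0,0,6],0,140],[[0,0,10],0,140],[[0,0,14],0,140]])

```text
clock: 13.45
tcp_pos: [0.6155, 0.089, 0.328]
orientation: [0.006, -0.011, 1.0, -0.002]
wrist_force: [0.4, 0.1, -0.0]
finger_gap: 0.0387
```

```bash
python3 pic.py b11 230 390 110 270 4 200 370 80 230 4
```

```text
13.55 [0.61729069 0.08907391 0.33192337] [-0.22984307  0.05701861 -0.79383464] [-0.00754036  0.02252689 -0.02638191] 0.038324007351093516
```

View pics/b11_s.png

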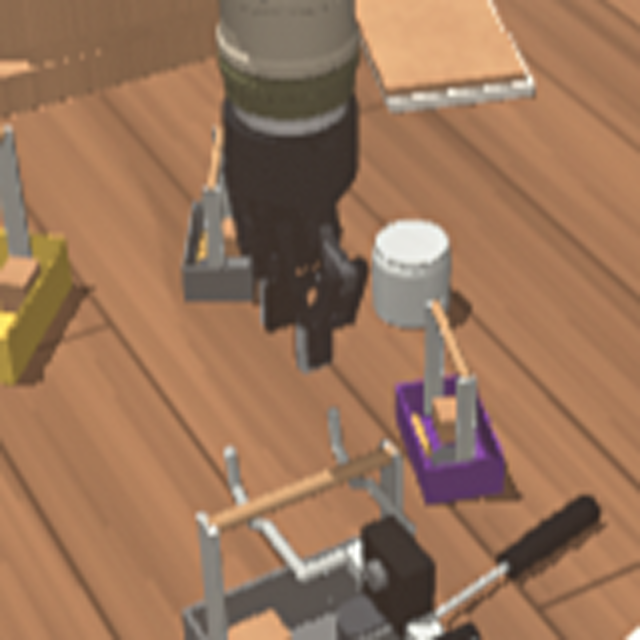

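Run:
```python
import pickle
from h import *
a=pickle.load(open('c0.pkl','rb'));t=a['top'];s=a['scene']
T=lambda x,y,k,ox,oy:(x/k+ox-.5+.5/k,y/k+oy-.5+.5/k)
for p in [(365,113),(450,118),(365,150)]: print(onz(t,*T(*p,5,160,130),.286))
for x,y in [(.600,.233),(.624,.233),(.6,.183),(.624,.183)]:
    q=proj(t,(x,y,.286)); print(((q-[160,130])*5).round(), ((proj(t,(x,y,.228))-[160,130])*5).round())
im=s['frame'][235:285,310:360,::-1]
im2=t['frame'][140:180,220:270,::-1]
cv2.imwrite('pics/blk.png',np.hstack([cv2.resize(im,(400,400),interpolation=cv2.INTER_CUBIC),cv2.resize(im2,(400,320),interpolation=cv2.INTER_CUBIC)[:400].repeat(1,0) if 0 else cv2.copyMakeBorder(cv2.resize(im2,(400,320),interpolation=cv2.INTER_CUBIC),0,80,0,0,cv2.BORDER_CONSTANT)]))
print(proj(s,(.631,.208,.267)),proj(t,(.631,.208,.267)))
```

```text
[0.62064956 0.23047496 0.286     ]
[0.61757192 0.18158194 0.286     ]
[0.59861759 0.22921989 0.286     ]
[357. 146.] [383. 176.]
[359. 105.] [386. 138.]
[444. 146.] [466. 176.]
[446. 105.] [468. 138.]
[321.8283635 253.5347869] [242.27671757 150.97865766]
```

View pics/blk.png

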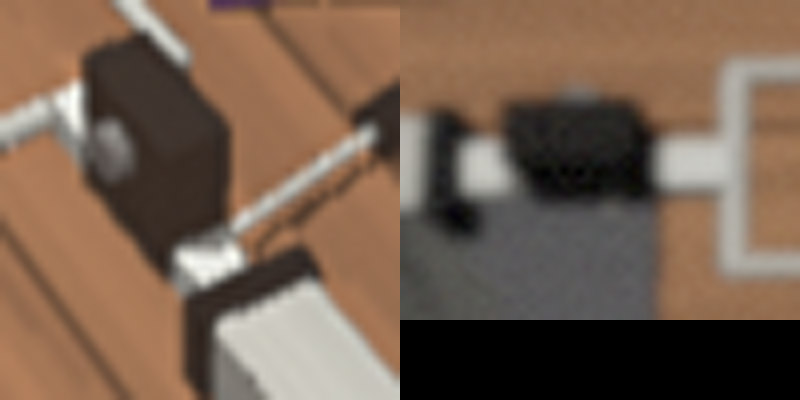

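Emit:
step_arm(series=[[[0,1,1],0.17,100],[[0,3.5,1.5],0.34,60],[[-0.2,6,1.5],0.51,30],[[-0.4,8.5,1.5],0.68,0],[[-0.5,10.5,1.5],0.85,0]])

```text
clock: 14.18
tcp_pos: [0.612, 0.1951, 0.347]
orientation: [0.01, -0.425, 0.905, 0.003]
wrist_force: [-0.7, 0.3, -0.3]
finger_gap: 0.0857
```

Emit:
step_arm(series=[[[0,0.5,0],0.17,0],[[0,1,0],0.34,0],[[0,1.4,0],0.51,0],[[0,1.4,0],0.68,0],[[0,1.4,0],0.71,0]])

```text
clock: 14.8
tcp_pos: [0.612, 0.2091, 0.3468]
orientation: [-0.008, 0.713, -0.701, -0.006]
wrist_force: [0.2, 0.2, -0.6]
finger_gap: 0.0852
```

```bash
python3 pic.py b12 230 390 110 270 4 200 370 80 230 4; python3 -c "
from h import *
s=env.get_state();print(s['orientation'],s['joint_pos'])"
```

```text
14.9 [0.61202717 0.2090421  0.34690544] [0.37381744 0.07706005 0.21790727] [-0.03796185  0.03898128  0.01221131] 0.08566170647068927
[-0.00810952  0.71241175 -0.70169132 -0.00574753] [ 0.195719    0.485854    0.64385691  1.72185171  0.01862644 -1.39017449]
```

View pics/b12_s.png

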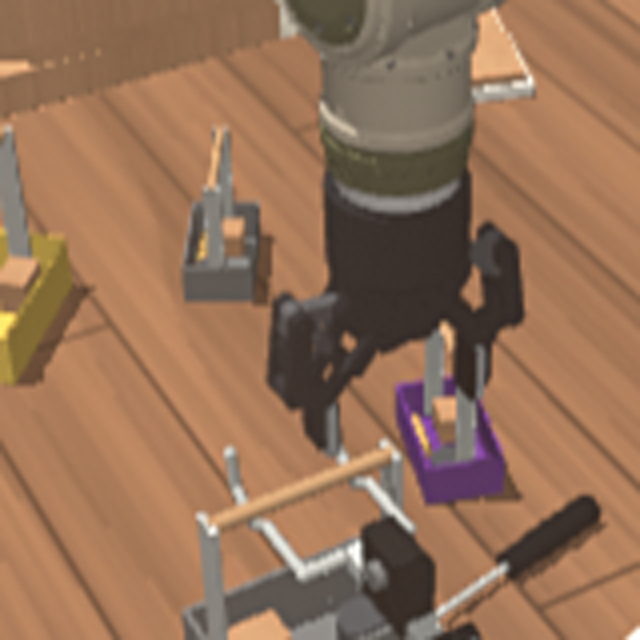

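Run:
```python
import pickle
from h import *
a=pickle.load(open('c0.pkl','rb'));t=a['top'];s=a['scene']
print(tri(t,(242.1,151.5),s,(324,253.75)))
```

```text
(array([0.62801883, 0.20956084, 0.26660208]), np.float64(0.0036517241601242366))
```

Emit:
step_arm(series=[[[-0.1,0,-2],0,0],[[-0.2,0,-4.5],0,0],[[-0.2,0,-7],0,0],[[-0.2,0,-9],0,0],[[-0.2,0,-10.5],0,0]])

```text
clock: 15.52
tcp_pos: [0.6096, 0.2088, 0.2408]
orientation: [-0.008, 0.711, -0.703, -0.006]
wrist_force: [-0.3, 0.1, -0.5]
finger_gap: 0.0854
```

```bash
python3 pic.py b13 250 410 140 300 4 200 370 80 230 4
```

```text
15.625 [0.60888342 0.20871186 0.23995628] [-0.12802635 -0.78724444  0.14790119] [ 0.00247351  0.00878207 -0.01794974] 0.08537210393595236
```

View pics/b13_s.png

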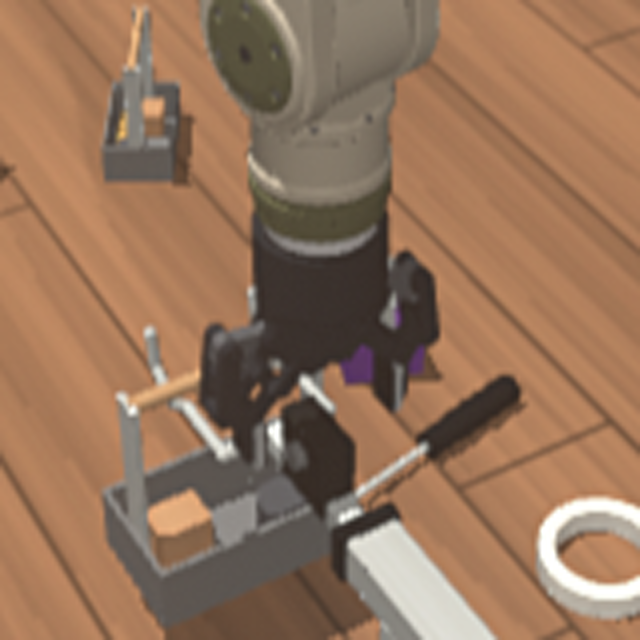

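Run:
```python
import pickle
from h import *
s=pickle.load(open('b13.pkl','rb'))['scene']
for z in (.24,.25,.26,.27,.28): print(z,[((proj(s,(x,.209,z))-[250,140])*4).round() for x in (.652,.66,.566)])
```

```text
0.24 [array([258., 499.]), array([246., 504.]), array([381., 448.])]
0.25 [array([258., 488.]), array([246., 493.]), array([381., 436.])]
0.26 [array([257., 476.]), array([245., 481.]), array([381., 425.])]
0.27 [array([257., 465.]), array([245., 469.]), array([382., 413.])]
0.28 [array([257., 453.]), array([245., 458.]), array([382., 401.])]
```

Emit:
step_arm(series=[[[0.05,0,-0.6],0,0],[[0.1,0,-1.2],0,60],[[0.1,0,-1.2],0,110],[[0.1,0,-1.2],0,140],[[0.1,0,-1.2],0,160]], newtons=50)

```text
clock: 16.25
tcp_pos: [0.6116, 0.2087, 0.2289]
orientation: [-0.008, 0.712, -0.703, -0.005]
wrist_force: [4.8, -0.7, 1.7]
finger_gap: 0.0319
```

Emit:
step_arm(series=[[[0,0,0],0,185],[[0,0,0],0,210],[[0,0,0],0,255],[[0,0,0],0,255],[[0,0,0],0,255]])

```text
clock: 16.88
tcp_pos: [0.6127, 0.2087, 0.2296]
orientation: [-0.009, 0.712, -0.703, -0.005]
wrist_force: [6.5, -0.4, 2.0]
finger_gap: 0.0238
```

```bash
python3 pic.py b14 250 410 140 300 4 200 370 80 230 4
```

```text
16.975 [0.61275814 0.20868861 0.22958683] [ 5.2924864  -0.57744126  1.22286785] [-0.04897352 -1.0807047   0.15358225] 0.023590567839500993
```

View pics/b14_s.png

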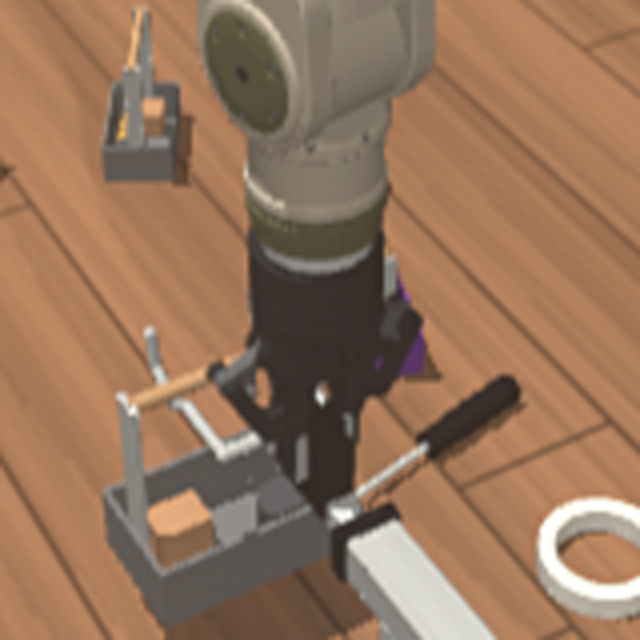

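Emit:
step_arm(series=[[[0,-0.3,0],0,255],[[0,-0.8,0],0,255],[[0.05,-1.5,0],0,255],[[0.05,-2.3,0],0,255],[[0.05,-3.0,0],0,255]])

```text
clock: 17.6
tcp_pos: [0.6134, 0.179, 0.2296]
orientation: [-0.01, 0.712, -0.702, -0.005]
wrist_force: [4.2, 4.2, -0.3]
finger_gap: 0.0239
```

```bash
python3 pic.py b15 250 410 140 300 4 200 370 80 230 4
```

```text
17.7 [0.61340901 0.17822342 0.22959488] [ 4.67855076  2.02187693 -0.89079742] [ 0.37528635 -0.78486713  0.20613342] 0.023477308405723853
```

View pics/b15_s.png

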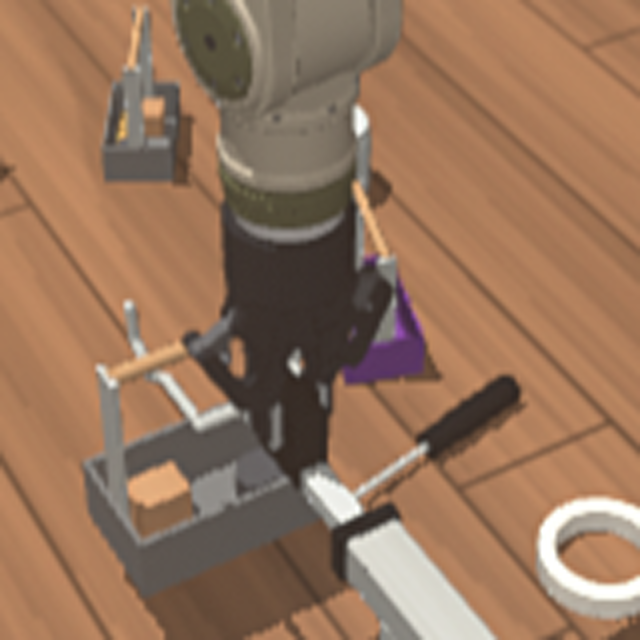

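Emit:
step_arm(series=[[[0.1,-0.8,0],0,255],[[0.15,-1.8,0],0,255],[[0.2,-2.9,0],0,255],[[0.2,-4.0,0],0,255],[[0.25,-5.0,0],0,255]])

```text
clock: 18.32
tcp_pos: [0.6145, 0.1277, 0.2295]
orientation: [-0.008, 0.711, -0.703, -0.006]
wrist_force: [-5.8, 3.1, 2.8]
finger_gap: 0.024
```

Emit:
step_arm(series=[[[0.1,-1.0,0],0,255],[[0.1,-2.0,0],0,255],[[0.15,-3.0,0],0,255],[[0.2,-3.9,0],0,255],[[0.2,-4.5,0],0,255]])

```text
clock: 18.95
tcp_pos: [0.6153, 0.0821, 0.2295]
orientation: [-0.008, 0.711, -0.703, -0.006]
wrist_force: [-3.9, 5.2, 1.9]
finger_gap: 0.0232
```

Emit:
step_arm(series=[[[0,-0.3,0],0,255],[[0,-0.6,0],0,255],[[0,-0.8,0],0,255],[[0,-0.8,0],0,255]])

```text
clock: 19.45
tcp_pos: [0.6154, 0.0788, 0.2295]
orientation: [-0.011, 0.712, -0.702, -0.009]
wrist_force: [0.8, 19.5, 0.5]
finger_gap: 0.0239
```

```bash
python3 pic.py b16 210 410 120 320 4 200 370 80 230 4
```

```text
19.55 [0.61539331 0.07880164 0.22956514] [ 0.42333268 18.5279925   0.75235777] [ 3.28486528 -0.51583605 -0.07288961] 0.023573482699336422
```

View pics/b16_s.png

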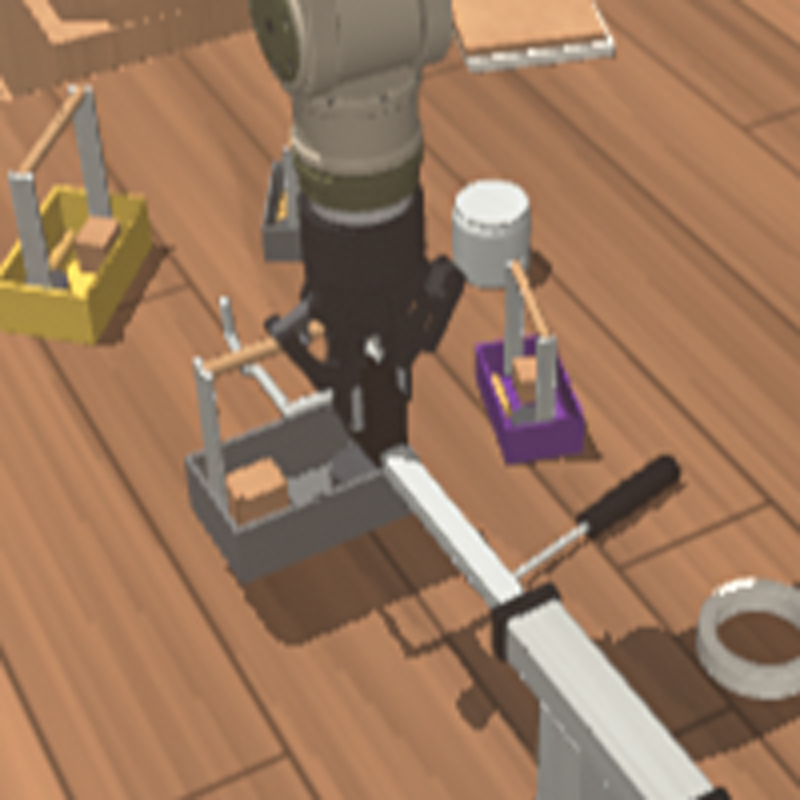

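Emit:
step_arm(series=[[[0,-0.3,0],0,255],[[0,-0.3,0],0,255],[[0,-0.3,0],0,255],[[0,-0.3,0],0,255],[[0,-0.3,0],0,255]])

```text
clock: 20.18
tcp_pos: [0.6154, 0.079, 0.2296]
orientation: [-0.013, 0.713, -0.701, -0.011]
wrist_force: [-0.2, 15.2, 0.4]
finger_gap: 0.0236
```

```bash
python3 pic.py b17 210 410 120 320 4 180 450 120 290 3
python3 - <<'E'
import pickle
from h import *
a=pickle.load(open('b17.pkl','rb'));b=pickle.load(open('c0.pkl','rb'))
T=lambda x,y,k,ox,oy:(x/k+ox-.5+.5/k,y/k+oy-.5+.5/k)
print('tip left now',onz(a['scene'],*T(225,300,4,210,120),.265))
E
```

```text
20.275 [0.615442   0.07903829 0.22956742] [-0.8227445  15.20117336  0.7113569 ] [ 2.44033728 -0.35821707 -0.12285804] 0.023611018872951847
tip left now [ 0.65602415 -0.06377875  0.265     ]
```

View pics/b17_s.png

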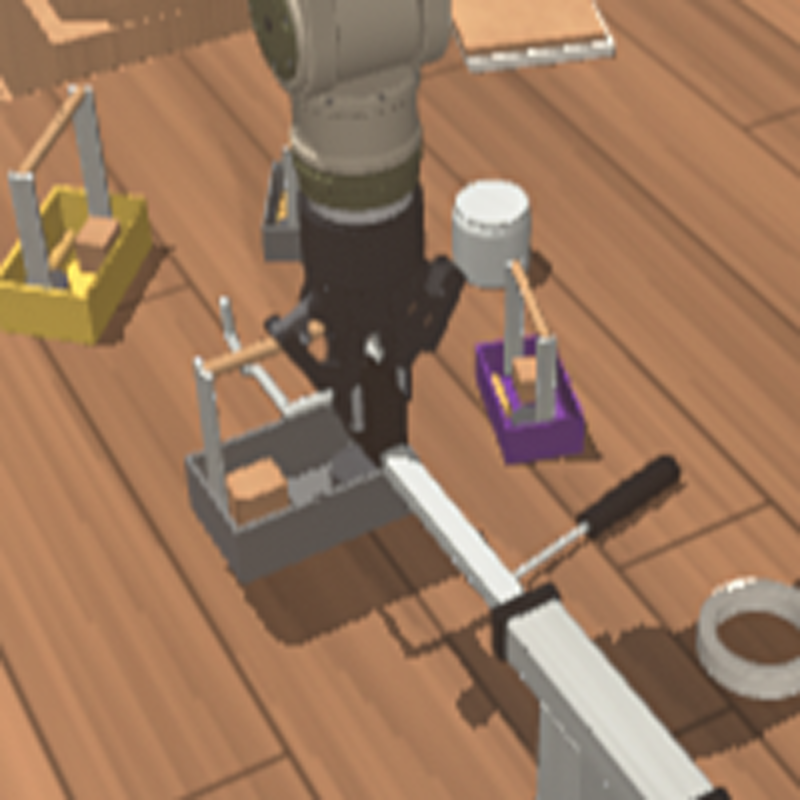

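View pics/b17_t.png

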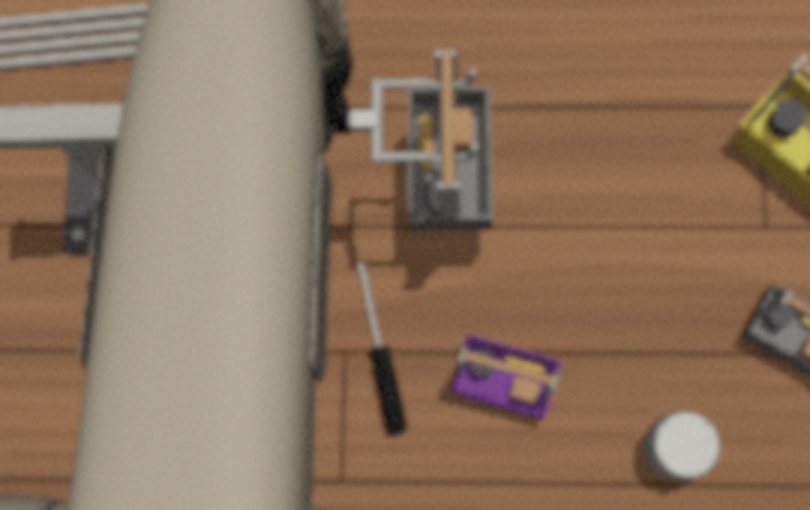

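Run:
```python
from workcell import env
s=env.get_state();print(s['clock'],s['tcp_pos'],s['wrist_force'],s['finger_gap'])
print(env.hand_in())
```

```text
20.275 [0.615442   0.07903829 0.22956742] [-0.8227445  15.20117336  0.7113569 ] 0.023611018872951847
the job is handed in; nothing more can be done
None
```

I hung the larger grey caddy on the fork and squeezed the release button. I then pulled the arm out to its second stop and handed the job in at 20.3 s, still holding it there with the button squeezed.

**Last checks**
- **Extension:** the tool moved 130 mm along the pull and then stopped against about 15 N. In the scene camera the prong tip had moved about 128–130 mm.
- **Button:** the fingers stand at 23.6 mm. The gap reads about 2 mm low (the 12 mm bar read 10 mm), so the true width is about 25 mm, which fits the button fully in.
- **Caddy:** both views show its bar in the fork's V and the caddy upright.
- **Tin, tape roll and screwdriver:** I didn't touch them, and in the last pictures they look to be where they were. I judged this by eye and did not measure it again.

**What went wrong or disagreed**
- **Missed grasp:** my first grasp of the bar closed on nothing. In the pictures the fingertips are about 19 mm higher than the reported tool position. I went lower, regripped, and allowed for that offset when hanging the caddy and gripping the block.
- **Grip block position:** my estimate was about 3 mm off sideways, which caused up to 6 N of side force early in the pull. It was nearly zero at the end.
- **Tool tilt:** at the stop the tool leaned about 2 degrees under the pull.

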